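# Cap a preserving jar and back the cap off to vent

### The arm

A 6-joint arm with a two-finger parallel gripper is mounted at the origin on a cart in front of the work surface, level with it; the furniture and walls round the work are solid. World frame = base frame: x ahead of the robot, y to its left, z up, the work surface at z = 0. Lengths are in mm, angles in rad, forces in N, time in s.
With the tool pointing down it reaches from about 275 to 750 mm from the base axis. Payload 10.2 kg.
Tool frame: the origin (TCP) lies at the very end of the fingers, on their centre line; the grasp point (between the pads) lies 19 mm behind it; z points along the fingers, x is the direction in which the jaws open and shut, and the axes are right-handed (so a half turn about z gives the same grasp; the last joint's range is limited). The gripper opens to 85 mm and grips with 20 to 120 N. Pads are 22 mm wide; open, the fingers measure 114 mm over their backs; the gripper's body (76 mm by 85 mm) begins 54 mm behind the grasp point. The pads swing forward as they close: fully open they stand 13 mm farther back than shut.
Start: joints at [-1.375, 0.313, 1.498, -0, 1.331, -0.223], TCP at [213.487, -479.64, 231.294] pointing down, gripper open.
Joint ranges: [-2.94, 2.94], [-0.97, 2.17], [0.19, 2.56], [-1.23, 4.37], [0.02, 3.11], [-2.88, 2.88]. Speed limits (rad/s): [2.39, 2.39, 3.01, 3.14, 3.14, 3.14].

### API

Orientations are given as a unit quaternion [w, x, y, z].
In Python, from rig import ctrl, cams gives the robot as it stands.
- The arm moves only by the tool play_rows, never from a script. Its argument "steps" is a list of rows, each a list of 2 entries, a list of its own where there are three numbers: the shift along the tool's x, y, z normalised to -1 to 1, where 1 is 0.75 m, then the turn, a rotation vector about the tool's x, y, z normalised to -1 to 1, where 1 is 45 degrees. A call has 1 to 20 rows; each row shifts and turns the commanded pose from where the row before left it, along the tool's axes as they then stand; what a row does not reach is not made up. A row lasts 1/10 s, in which the tool goes at most 50 mm and 8.59 degrees, less where a joint would pass 70% of its speed; a pose out of reach is approached as far as the arm can. A call with a number of a shift or a turn outside -1 to 1 is refused whole. A call with a gripper value outside its range is refused whole. "grip" is the closure, from 0 (fully open) to 1 (shut), set as the call begins (left out, the last holds). The fingers move at their own pace and stop on an object; "squeeze" is the grip in N (left out, the last holds). Time passes only in rows, so rows that do not move let the fingers close. It gives the time, the measured TCP pose, the force and the opening at its end, in the units of the state.
- ctrl.sense(): the state, without advancing time (a new reading comes with each control period).
- cams.capture(name): name is "scene" or "side" or "wrist"; returns the picture (420x560x3 uint8, red, green, blue); there is no depth.
- cams.camera_info(name): a dict with "fx", "fy", "cx", "cy" (pixels), "xyz" and "attitude" of the camera in the world. Camera axes: x right, y up, looking along -z (the intrinsics and any distortion apply to the point x, -y, -z); pixel columns grow to the right and rows downward; lengths in mm; the calibration is good to about 2 mm. A picture is of the moment at which its call begins: read the wrist's pose just before it. camera_info takes no time and is no camera call; for the wrist camera it gives the pose at the moment of the call.
- ctrl.finish_job(): hands the job in, once; it reports no verdict.
Trained networks look in the newest picture that a camera, given by its name, has taken for a name from the list of things; names that differ only in an ending like _2 or _b are one class to them, and where a whole thing is asked for, a point or a joint stands for the part that bears it (a point fixed in the world has none). Each returns a list of dicts, best first, with "p" (0 to 1); they miss things now and then, are a little off and sometimes report something else, mostly with a low value. They report only what shows in the picture. A call takes as long as a camera call. They do not tell look-alikes from the thing itself.
- cams.search_frame(camera, thing): "rect" ([centre column, centre row, width, height] in pixels, round what is visible of it).
- cams.tip_of(camera, thing): "pixel" ([column, row] in pixels: a listed point, or the origin of a listed thing).
The state is a dict: "time_s": time; "joints": joint angles; "dq": joint speeds; "tau": joint torques, N m; "eef_pos": TCP position; "ee_rot": TCP orientation; "force": force on the tool from outside, world axes, zero at the start; "wrist_torque": the same for the moment, N m; "grip_width": opening from 0.0 (shut) to 1.0 (fully open).
Only numpy, scipy, OpenCV 4.12 (cv2) and the standard library are available. Lean on these libraries where they do the work, as an engineer would, in place of code of your own. Each camera call takes 0.05 s, during which the arm holds its last target.

### The job

Get the empty square green glass jar ready for the steamer: slide it along the worktop, without lifting it or tipping it, into the wooden corner stop until two of its sides lie flush against the two fences. With the jar kept in the corner, screw its cap on clockwise until it bottoms out, then back it off a quarter turn so that steam can escape. Finish while still holding the cap there between the fingers (do not let go), and leave the banded mug, the fruit tin and the spice jar where they stand.

Things in the scene. Friction and masses are not known exactly. Their poses are not given: they have to be found in the camera images.
- stop_corner (a point): Corner stop, fixed to the worktop: two beech fences with black rubber faces at right angles, 40 mm high, 22 mm thick, 120 mm long inside. This point lies on the worktop (z = 0) where the two faces meet; +x points into the back fence, +y into the left fence. The jar belongs in the quarter x < 0, y < 0: flush against both, its centre is at x = -33 mm, y = -33 mm.
- jar_mid (a point): Centre of the body of a loose, square green glass jar, about 0.45 kg, that slides easily (friction about 0.3). The body is 66 x 66 mm and 50 mm high (this point is 25 mm above its underside); a round neck above it carries the cap, whose axis runs upright through this point. x and y point square to the jar's sides, z up.
- cap_mid (a point): Middle of the jar's round screw cap, aluminium-coloured with fine knurling and a white top with a red radial bar on it: 52 mm in diameter, 21 mm high, this point on its axis half-way up. Screwed fully down, it is 68.5 mm above the worktop and the cap's top 80 mm. The red bar points along its +x.
- cap (a joint): Turn of the cap on the jar, rad: 0 = screwed fully down (hard stop), growing as it is unscrewed (counter-clockwise from above). Starts caught on the thread at 2.2 to 3.8. It rises 0.5 mm per rad, has about 0.05 N m of friction and stays where left. If a jar held by its cap is pushed flat against a fence, the jar turns under the cap until flush, and the reading changes by that angle.
- striped_mug: White mug with a broad teal band, 81 x 117 x 92 mm high, origin under its centre. Bystander.
- fruit_can: Food tin with a picture of fruit on a pale wrap, 57 mm across, 72 mm high, origin under its centre. Bystander.
- short_spice_jar: Short spice jar with a white lid and orange contents, 52 mm across, 70 mm high, origin under its centre. Bystander.
There are look-alikes about, which are no part of the job. Of the things that look like the part that bears jar_mid, the smallest one is meant.

How it is judged (in metres and radians):
On the way, in this order (a step that is already met when the one before it is completed fails the run):
1. the jar stands flush against both fences of the corner stop (x of jar_mid in the frame of stop_corner between -0.037 and -0.029 m and y of jar_mid in the frame of stop_corner between -0.037 and -0.029 m and (angle between the x axis of jar_mid and the x axis of stop_corner, either way round below 0.07 rad or angle between the x axis of jar_mid and the y axis of stop_corner, either way round below 0.07 rad)), for 0.2 s.
2. with the jar in the corner, the cap is screwed down to its stop (x of jar_mid in the frame of stop_corner between -0.041 and -0.029 m and y of jar_mid in the frame of stop_corner between -0.041 and -0.029 m and (angle between the x axis of jar_mid and the x axis of stop_corner, either way round below 0.15 rad or angle between the x axis of jar_mid and the y axis of stop_corner, either way round below 0.15 rad) and value of joint cap below 0.08 rad), for 0.1 s.
At the end, for the whole second after the job is handed in: The fingers still hold the cap (more than 3 N on it) and all is still; the cap is a quarter turn (1.2 to 1.94 rad) up from its stop, having first been all the way down; the jar stands upright on the worktop with its sides against both fences, within 6 mm and 7 degrees (x of jar_mid in the frame of stop_corner between -0.039 and -0.029 m and y of jar_mid in the frame of stop_corner between -0.039 and -0.029 m and (angle between the x axis of jar_mid and the x axis of stop_corner, either way round below 0.12 rad or angle between the x axis of jar_mid and the y axis of stop_corner, either way round below 0.12 rad) and value of joint cap between 1.2 and 1.94 rad and velocity of joint cap between -0.1 and 0.1 rad/s and linear speed of jar below 0.02 m/s and contact force between the fingers and cap above 3 N and height (world z) of jar_mid below 0.029 m and angle between jar_mid's own z axis and vertical below 0.06 rad); the arm keeps its last pose, push and grip.
It fails at once if the jar is lifted off the worktop or tipped over (height (world z) of jar_mid above 0.037 m or angle between jar_mid's own z axis and vertical above 0.3 rad).
It fails at once if a bystander is knocked or moved (distance of any of striped_mug, fruit_can, short_spice_jar from where it was at the start of the episode above 0.025 m).
It also fails if it takes over 61 s, if anything falls off the work surface, if the arm or the gripper's body presses on something with over 40 N, if the wrist force passes 120 N, or if a joint passes its speed limit or range.

## Working session

There is one attempt and no reset: what is moved stays moved. The work goes in short steps, Python scripts to look and compute and a tool call to move; the robot and the scene stay as the last step left them, time stands still between calls to the robot, and variables do not carry over. Pictures are saved under pics/ and viewed, and the job is handed in when it is done.

Besides the shell and the picture viewer there is one more tool, called as a command line: name --argument value ..., lists and objects as JSON in quotes. play_rows: Moves the arm, as the interface text tells. Its arguments: {"type":"object","properties":{"steps":{"type":"array"},"grip":{"type":"number"},"squeeze":{"type":"number"}},"required":["steps"]}

```bash
ls; mkdir -p pics
python3 - <<'E'
from rig import ctrl,cams
import cv2
print(ctrl.sense())
for n in ("scene","side","wrist"):
    im=cams.capture(n); cv2.imwrite(f"pics/{n}0.png",im[:,:,::-1]); print(n,cams.camera_info(n))
    for t in ("stop_corner","jar_mid","cap_mid"):
        print(t,[(d["p"],d["pixel"]) for d in cams.tip_of(n,t)][:5])
E
```

```text
pics
{'time_s': 0.0, 'joints': array([-1.37539786e+00,  3.13461522e-01,  1.49847923e+00,  4.01535057e-06,
        1.33102031e+00, -2.23378902e-01]), 'dq': array([ 0.00188931,  0.00029633,  0.00045181,  0.00249659,  0.00100809,
       -0.00110038]), 'tau': array([-1.52100124e-04, -4.12271690e+01, -2.59740722e+01, -2.08260294e-04,
        4.22886136e-03,  5.78138497e-05]), 'eef_pos': array([ 213.43268513, -479.35401022,  230.71332629]), 'ee_rot': array([-4.91885443e-04,  8.38642430e-01, -5.44681932e-01, -4.75591488e-04]), 'force': array([0.04463803, 0.57428357, 0.45191158]), 'wrist_torque': array([-0.05361095,  0.02543749,  0.03369133]), 'grip_width': 1.0015404485910029}
scene {'fx': 531.3909830328649, 'fy': 531.3909830328649, 'cx': 278.0873597454848, 'cy': 211.7624931971282, 'xyz': array([  10.33079694,  805.37697787, 1066.56131905]), 'attitude': array([-0.25066205, -0.09474076,  0.37663087,  0.88675922])}
stop_corner [(0.68, [257.3, 239.6])]
jar_mid [(0.93, [332.3, 251.8]), (0.74, [340.5, 189.2]), (0.49, [370.7, 158.7]), (0.22, [231.7, 208.4])]
cap_mid [(0.55, [228.8, 210.2]), (0.54, [330.1, 238.0]), (0.47, [344.0, 180.3]), (0.45, [374.7, 144.0])]
side {'fx': 412.85966182049225, 'fy': 412.85966182049225, 'cx': 277.35394618147274, 'cy': 198.3488884802522, 'xyz': array([ -164.89892954, -1049.14031589,   771.8434516 ]), 'attitude': array([ 0.82313626,  0.48118913, -0.15248162, -0.26010204])}
stop_corner []
jar_mid [(0.87, [300.4, 261.3]), (0.62, [332.6, 295.0]), (0.58, [229.8, 230.8])]
cap_mid [(0.86, [228.5, 214.6]), (0.66, [334.4, 278.6]), (0.46, [297.7, 250.8])]
wrist {'fx': 299.18207678102345, 'fy': 299.18207678102345, 'cx': 283.00430864120983, 'cy': 206.89919095885392, 'xyz': array([ 285.95620243, -446.68272509,  374.01986305]), 'attitude': array([ 0.82793714, -0.13311452,  0.085696  , -0.53801191])}
stop_corner []
jar_mid []
cap_mid []
```

View pics/scene0.png

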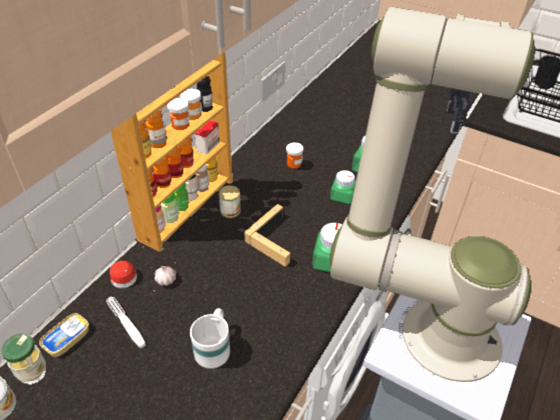

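View pics/side0.png

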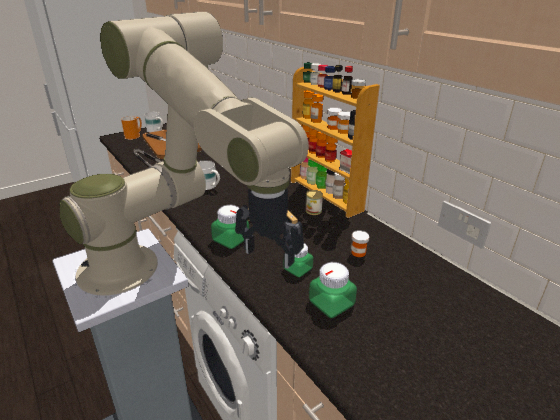

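View pics/wrist0.png

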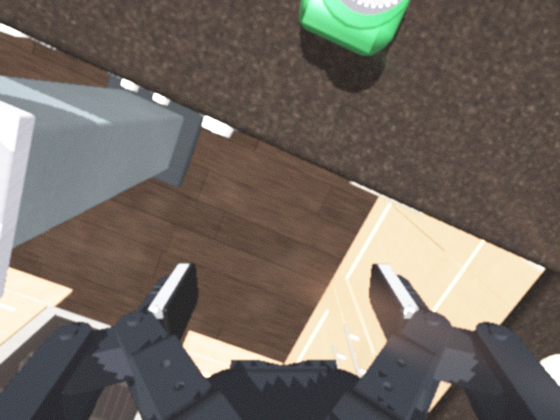

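```bash
cat > h.py <<'E'
from rig import ctrl,cams
import cv2, numpy as np
from scipy.spatial.transform import Rotation as R
def Rq(q): return R.from_quat(q,scalar_first=True).as_matrix()
def ray(ci,px):
    u,v=px; d=np.array([(u-ci["cx"])/ci["fx"],-(v-ci["cy"])/ci["fy"],-1.])
    return np.array(ci["xyz"]),Rq(ci["attitude"])@d
def at_z(ci,px,z):
    o,d=ray(ci,px); return (o+d*(z-o[2])/d[2]).round(1)
def proj(ci,p):
    q=Rq(ci["attitude"]).T@(np.array(p,float)-ci["xyz"]); return np.array([ci["cx"]+ci["fx"]*q[0]/-q[2],ci["cy"]-ci["fy"]*q[1]/-q[2]])
def tri(c1,p1,c2,p2):
    o1,d1=ray(c1,p1);o2,d2=ray(c2,p2)
    A=np.stack([d1,-d2],1); s=np.linalg.lstsq(A,o2-o1,rcond=None)[0]
    a=o1+s[0]*d1;b=o2+s[1]*d2
    return ((a+b)/2).round(1),np.linalg.norm(a-b).round(1)
def snap(n,f):
    im=cams.capture(n); cv2.imwrite(f"pics/{f}.png",im[:,:,::-1]); return im
E
python3 - <<'E'
from h import *
s=cams.camera_info("scene");d=cams.camera_info("side")
print("corner",at_z(s,(257.3,239.6),0))
for p in [(332.3,251.8),(340.5,189.2),(370.7,158.7)]: print("jar",at_z(s,p,25))
for p in [(300.4,261.3),(332.6,295),(229.8,230.8)]: print("jar side",at_z(d,p,25))
for p in [(228.5,214.6),(334.4,278.6),(297.7,250.8)]: print("cap side",at_z(d,p,70))
for p in [(344,180.3)]: print("cap",at_z(s,p,70))
for t in ("striped_mug","fruit_can","short_spice_jar"):
    a=cams.tip_of("scene",t);b=cams.tip_of("side",t)
    print(t,[(x["p"],at_z(s,x["pixel"],0)) for x in a],[(x["p"],at_z(d,x["pixel"],0)) for x in b])
for n in("scene","side"):
    im=cv2.imread(f"pics/{n}0.png")
    r=(170,270,230,390) if n=="scene" else (180,320,190,370)
    c=im[r[0]:r[1],r[2]:r[3]]; cv2.imwrite(f"pics/{n}0c.png",cv2.resize(c,None,fx=4,fy=4,interpolation=cv2.INTER_CUBIC))
E
```

```text
corner [547.2 -19.    0. ]
jar [345.4 -67.4  25. ]
jar [ 436.2 -299.7   25. ]
jar [ 419.5 -480.3   25. ]
jar side [ 439.2 -306.8   25. ]
jar side [ 421.3 -466.3   25. ]
jar side [349.5 -50.4  25. ]
cap side [361.3 -26.   70. ]
cap side [ 430.5 -458.3   70. ]
cap side [ 425.8 -309.5   70. ]
cap [ 426.3 -291.9   70. ]
striped_mug [(0.59, array([454.3, 302.8,   0. ]))] [(0.75, array([459.1, 312.2,   0. ]))]
fruit_can [(0.66, array([685.2, -76.1,   0. ]))] [(0.59, array([697.1, -54.8,   0. ]))]
short_spice_jar [(0.83, array([ 621.3, -362.7,    0. ]))] [(0.92, array([ 628.2, -351.4,    0. ]))]
```

View pics/scene0c.png

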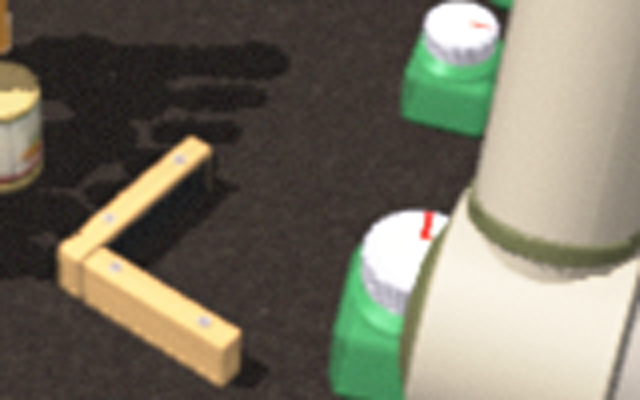

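View pics/side0c.png

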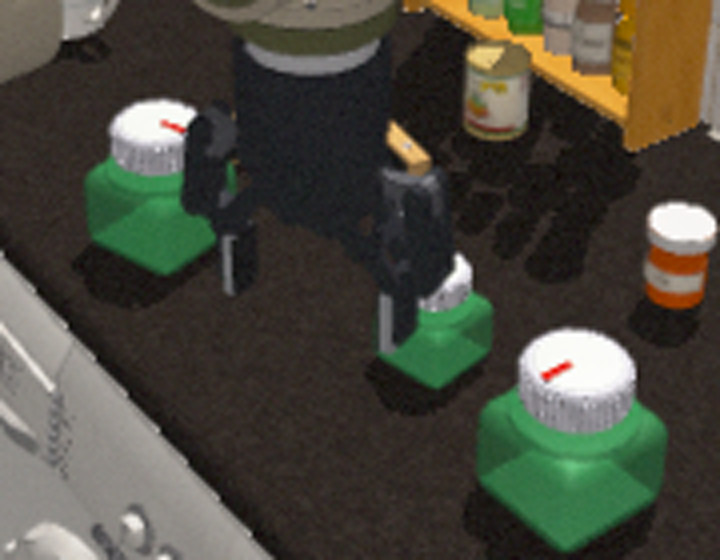

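play_rows --steps '[[[-0.0074,-0.0486,0],[0,0,0]],[[-0.0074,-0.0486,0],[0,0,0]],[[-0.0074,-0.0486,0],[0,0,0]],[[-0.0074,-0.0486,0],[0,0,0]],[[-0.0074,-0.0486,0],[0,0,0]],[[-0.0074,-0.0486,0],[0,0,0]],[[-0.0074,-0.0486,0],[0,0,0]],[[-0.0074,-0.0486,0],[0,0,0]],[[-0.0074,-0.0486,0],[0,0,0]],[[0,0,0],[0,0,-0.18]],[[0,0,0],[0,0,-0.18]],[[0,0,0],[0,0,-0.18]],[[0,0,0],[0,0,-0.18]],[[0,0,0],[0,0,-0.18]],[[0,0,0],[0,0,-0.18]],[[0,0,0],[0,0,-0.18]],[[0,0,0],[0,0,-0.18]],[[0,0,0],[0,0,-0.18]],[[0,0,0],[0,0,-0.18]]]' --grip 0 --squeeze 30

```text
time_s: 2.8
eef_pos: [492.9, -300.6, 231.2]
ee_rot: [-0.0, 0.991, 0.133, -0.0]
force: [-0.8, 0.8, 0.2]
grip_width: 0.998
```

play_rows --steps '[[[0,0,0],[0,0,-0.18]],[[0,0,0],[0,0,-0.18]],[[0,0,0],[0,0,-0.18]],[[0,0,0],[0,0,-0.18]],[[0,0,0],[0,0,-0.18]],[[0,0,0],[0,0,-0.18]],[[0,0,0],[0,0,-0.18]],[[0,0,0],[0,0,-0.18]],[[0,0,0],[0,0,-0.18]],[[0,0,0],[0,0,-0.18]],[[0,0,0],[0,0,0]],[[0,0,0],[0,0,0]]]'

```text
time_s: 4.0
eef_pos: [492.9, -300.6, 231.3]
ee_rot: [-0.0, 0.671, 0.742, 0.0]
force: [0.3, -0.0, 0.7]
grip_width: 0.999
```

Run:
```python
from h import *
for n in ("wrist","scene","side"): 
    im=snap(n,n+"1")
    ci=cams.camera_info(n)
    if n=="wrist": print(ci)
    for t,z in (("stop_corner",0),("jar_mid",25),("cap_mid",70)):
        print(n,t,[(d["p"],d["pixel"],at_z(ci,d["pixel"],z)) for d in cams.tip_of(n,t)][:5])
s=ctrl.sense(); print(s["time_s"],s["joints"],s["eef_pos"],s["ee_rot"])
for n,r in(("scene",(170,270,230,390)),("side",(180,320,190,370))):
    im=cv2.imread(f"pics/{n}1.png")
    c=im[r[0]:r[1],r[2]:r[3]]; cv2.imwrite(f"pics/{n}1c.png",cv2.resize(c,None,fx=4,fy=4,interpolation=cv2.INTER_CUBIC))
```

```text
{'fx': 299.18207678102345, 'fy': 299.18207678102345, 'cx': 283.00430864120983, 'cy': 206.89919095885392, 'xyz': array([ 412.22411918, -308.39286705,  374.05059907]), 'attitude': array([ 0.66198899, -0.10670294, -0.11702535,  0.73259138])}
wrist stop_corner [(0.68, [491.2, 235.5], array([546.9, -11.2,   0. ]))]
wrist jar_mid []
wrist cap_mid [(0.98, [286.0, 129.8], array([ 431.9, -303.9,   70. ])), (0.79, [104.2, 91.7], array([ 414.4, -479.4,   70. ]))]
scene stop_corner [(0.97, [257.4, 240.2], array([545.8, -17.2,   0. ]))]
scene jar_mid [(0.66, [342.4, 190.3], array([ 429.3, -298.4,   25. ])), (0.59, [332.5, 255.9], array([338.6, -55.1,  25. ]))]
scene cap_mid [(0.89, [333.9, 240.0], array([345.7, -67.8,  70. ]))]
side stop_corner [(0.62, [275.4, 210.5], array([566.7,   3.4,   0. ]))]
side jar_mid [(0.87, [229.3, 228.8], array([353.9, -39.3,  25. ])), (0.78, [300.4, 259.3], array([ 444.9, -299.4,   25. ])), (0.78, [329.8, 296.5], array([ 411.5, -466.3,   25. ]))]
side cap_mid [(0.69, [330.3, 275.2], array([ 430.8, -442.1,   70. ])), (0.54, [297.4, 249.4], array([ 429.1, -303.7,   70. ]))]
4.6 [-7.50534585e-01  4.29140755e-01  1.33278045e+00  1.76766616e-05
  1.37968854e+00 -2.42578136e+00] [ 492.86565845 -300.61167207  231.30181955] [-8.39397117e-06  6.69231914e-01  7.43053595e-01  8.82446523e-06]
```

```bash
python3 -c "
import cv2
im=cv2.imread('pics/wrist1.png')
cv2.imwrite('pics/wrist1c.png',cv2.resize(im[40:220,200:380],None,fx=3.3,fy=3.3,interpolation=cv2.INTER_CUBIC))"
```

```text
(no output)
```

View pics/wrist1.png

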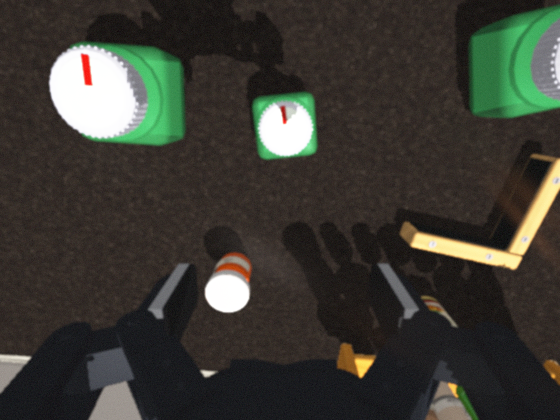

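View pics/wrist1c.png

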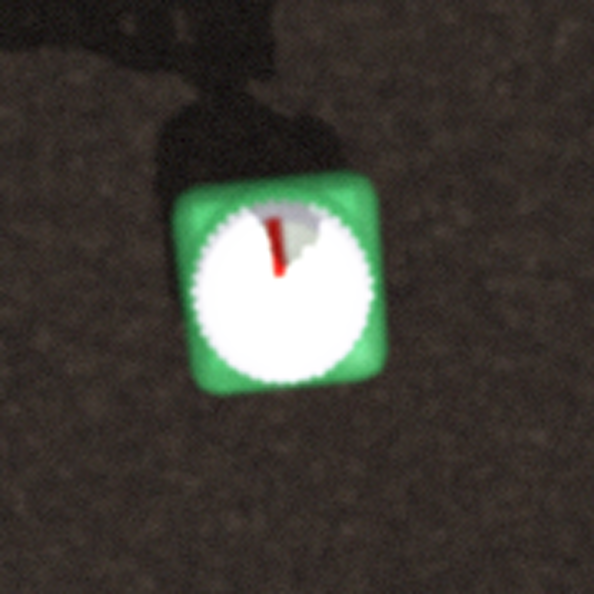

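View pics/scene1c.png

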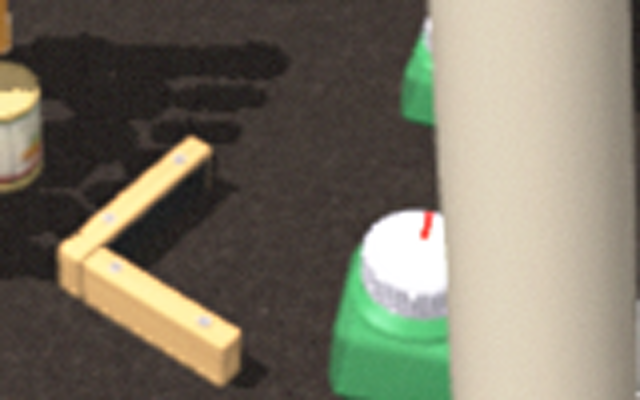

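View pics/side1c.png

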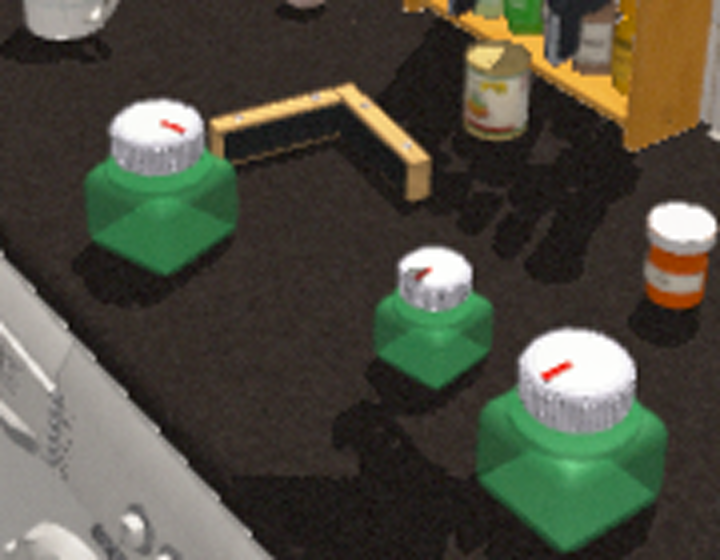

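```bash
python3 -c "
import cv2
im=cv2.imread('pics/wrist1.png')
cv2.imwrite('pics/wrist1d.png',cv2.resize(im[130:290,390:560],None,fx=3.7,fy=3.7,interpolation=cv2.INTER_CUBIC))
im=cv2.imread('pics/side1.png')
cv2.imwrite('pics/side1d.png',cv2.resize(im[190:240,235:305],None,fx=10,fy=10,interpolation=cv2.INTER_CUBIC))"
```

```text
(no output)
```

View pics/wrist1d.png

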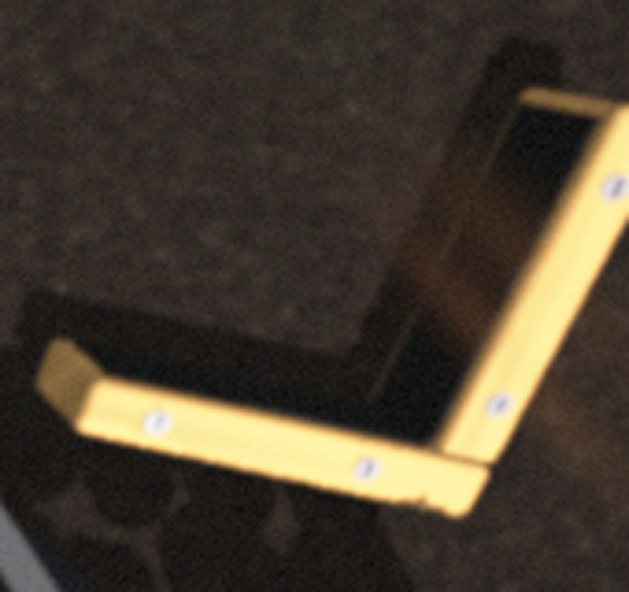

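View pics/side1d.png

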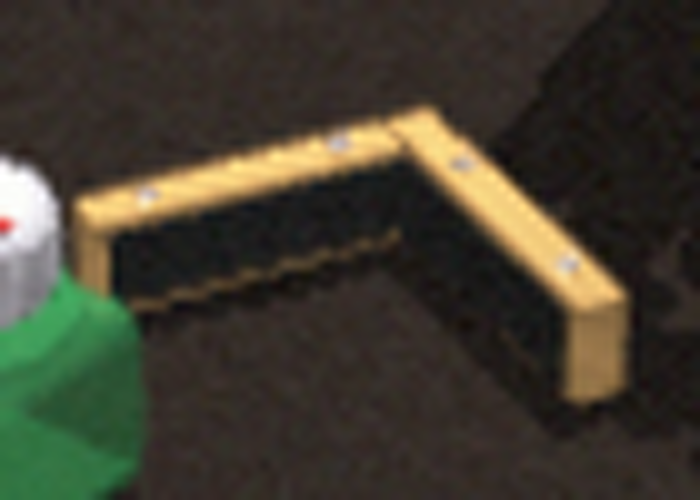

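Run:
```python
from h import *
w=cams.camera_info("wrist");s=cams.camera_info("scene");d=cams.camera_info("side")
def go(ci,P,k,o,n):
    Q=[at_z(ci,(p[0]/k+o[0],p[1]/k+o[1]),40) for p in P]
    b,c,l=Q; db=b-c; dl=l-c
    print(n,"back_end",b,"corner",c,"left_end",l,"len",np.linalg.norm(db).round(1),np.linalg.norm(dl).round(1),"yaw from back",np.arctan2(db[1],db[0])+np.pi/2,"left",np.arctan2(dl[1],dl[0])-np.pi)
go(w,[(102,380),(436,447),(605,110)],3.7,(390,130),"wrist")
go(s,[(210,152),(101,248),(240,330)],4,(230,170),"scene")
go(d,[(572,310),(408,152),(105,230)],10,(235,190),"side")
# jar edges from wrist
im=cv2.imread("pics/wrist1.png");hsv=cv2.cvtColor(im,cv2.COLOR_BGR2HSV)
m=cv2.inRange(hsv,(50,100,50),(90,255,255));m[:, :230]=0;m[:,340:]=0;m[:80]=0;m[175:]=0
cs,_=cv2.findContours(m,cv2.RETR_EXTERNAL,cv2.CHAIN_APPROX_NONE);c=max(cs,key=cv2.contourArea)
h=cv2.convexHull(c)
r=cv2.minAreaRect(h);print(r)
bp=cv2.boxPoints(r);print([at_z(w,p,45) for p in bp])
q=[at_z(w,p,45)[:2] for p in bp]
for i in range(4):
    e=q[(i+1)%4]-q[i];print(np.linalg.norm(e),np.degrees(np.arctan2(e[1],e[0])))
# convert hull to plane and rect
H=np.array([at_z(w,p[0],45)[:2] for p in c],np.float32);print(cv2.minAreaRect(H))
print("cap",at_z(w,(285.8,128.8),80))
# bar: tip & inner
a=at_z(w,(273/3.3+200,220/3.3+40),81);b=at_z(w,(281/3.3+200,272/3.3+40),81);e=a-b
print("bar",np.linalg.norm(e),np.degrees(np.arctan2(e[1],e[0])))
```

```text
wrist back_end [ 537.4 -132.5   40. ] corner [549.5 -15.9  40. ] left_end [435.   -3.2  40. ] len 117.2 115.2 yaw from back -0.10340346238992604 left -0.11046550338483341
scene back_end [ 532.2 -126.1   40. ] corner [546.5  -8.3  40. ] left_end [431.8   5.2  40. ] len 118.7 115.5 yaw from back -0.1208011263686366 left -0.117159328814886
side back_end [ 535.8 -137.9   40. ] corner [550.6 -22.4  40. ] left_end [436.2  -6.3  40. ] len 116.4 115.5 yaw from back -0.1274440345722181 left -0.1398160195375313
((284.7932434082031, 125.32923126220703), (64.23316192626953, 63.142860412597656), 84.5596694946289)
[array([ 404.1, -343.9,   45. ]), array([ 391.6, -280.1,   45. ]), array([ 455.6, -264.7,   45. ]), array([ 469.4, -332.6,   45. ])]
65.01299870025989 101.08524429439572
65.82674228609525 13.529588027218134
69.28816637781667 -78.51167761991717
66.27050626032664 -170.1823376473342
((430.1241149902344, -305.31268310546875), (66.22514343261719, 65.89688873291016), 12.094758033752441)
cap [ 430.4 -304.5   80. ]
bar 14.313629868066325 -164.6044507460049
```

play_rows --steps '[[[0.001,-0.0208,0.0271],[0,0,0]],[[0.001,-0.0208,0.0271],[0,0,0]],[[0.001,-0.0208,0.0271],[0,0,0]],[[0.001,-0.0208,0.0271],[0,0,0]],[[0,0,0],[0,0,0]],[[0,0,0],[0,0,0]]]' --grip 0.36

```text
time_s: 5.2
eef_pos: [431.0, -304.4, 150.7]
ee_rot: [0.0, 0.669, 0.743, 0.0]
force: [0.7, -0.9, 0.6]
grip_width: 0.644
```

Run:
```python
from h import *
s=ctrl.sense();print(s["eef_pos"],s["grip_width"],s["force"])
im=snap("side","side2");d=cams.camera_info("side");print("tcp px",proj(d,s["eef_pos"]))
im=cv2.imread("pics/side2.png")
cv2.imwrite('pics/side2c.png',cv2.resize(im[170:300,240:360],None,fx=4.5,fy=4.5,interpolation=cv2.INTER_CUBIC))
snap("wrist","wrist2")
for sx in(-30,30):
  for z in(0,10):
    x=np.array([-.105,.9945,0]);print(sx,z,(proj(d,s["eef_pos"]+x*sx+[0,0,z])-[240,170])*4.5)
```

```text
[ 430.96063465 -304.44988627  150.70935869] 0.6440327694037575 [ 0.66016045 -0.85134595  0.64450021]
tcp px [298.80584849 225.47930026]
-30 0 [299.22266446 270.30953515]
-30 10 [299.81410659 256.34853022]
30 0 [231.21060016 229.70895669]
30 10 [231.49147974 216.05312215]
```

View pics/side2c.png

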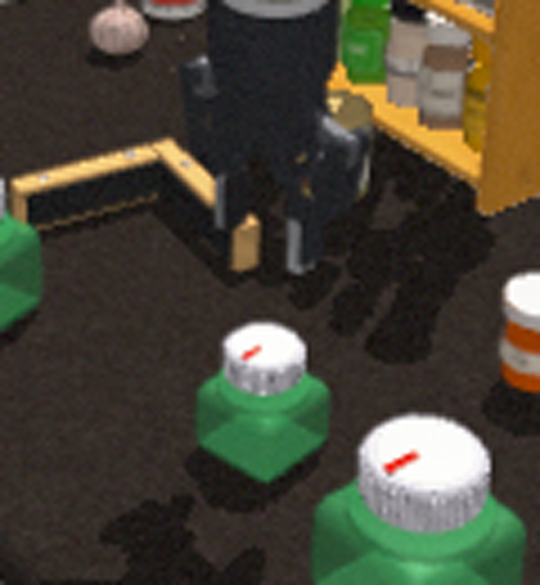

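View pics/wrist2.png

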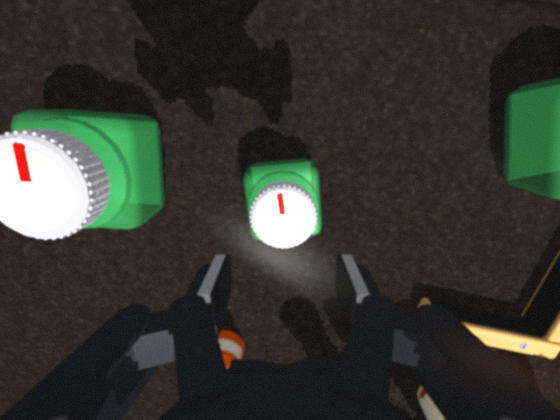

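Run:
```python
from h import *
w=cams.camera_info("wrist")
im=cv2.imread("pics/wrist2.png");g=cv2.inRange(im,(200,200,200),(255,255,255))
g[:,:240]=0;g[:,330:]=0;g[:170]=0;g[255:]=0
c=max(cv2.findContours(g,0,1)[0],key=cv2.contourArea);h=cv2.convexHull(c)
(e)=cv2.fitEllipse(h);print(e,at_z(w,e[0],80.5))
print([(t["pixel"],at_z(w,t["pixel"],70)) for t in cams.tip_of("wrist","cap_mid")])
b=at_z(w,(279,196),81)-at_z(w,(282.5,214),81);print("bar",np.degrees(np.arctan2(b[1],b[0])))
s=cams.camera_info("side");print(at_z(s,(240+265/4.5,170+345/4.5),81))
```

```text
((283.0093688964844, 216.40267944335938), (62.25638198852539, 66.14501953125), 93.51029205322266) [ 428.5 -304.9   80.5]
[([47.9, 183.4], array([ 424.5, -487.4,   70. ])), ([282.5, 213.3], array([ 429.7, -305.2,   70. ]))]
bar -163.45323918381877
[ 431.1 -307.6   81. ]
```

play_rows --steps '[[[0,-0.0013,0],[0,0,0]],[[0,0,0.02],[0,0,0]],[[0,0,0.03],[0,0,0]],[[0,0,0.03],[0,0,0]],[[0,0,0.03],[0,0,0]],[[0,0,0.0205],[0,0,0]],[[0,0,0],[0,0,0]]]' --grip 0 --squeeze 25

```text
time_s: 6.05
eef_pos: [429.1, -303.5, 50.7]
ee_rot: [-0.002, 0.669, 0.743, 0.0]
force: [0.1, 0.3, 0.5]
grip_width: 1.003
```

play_rows --steps '[[[0,0,0],[0,0,0]],[[0,0,0],[0,0,0]],[[0,0,0],[0,0,0]],[[0,0,0],[0,0,0]],[[0,0,0],[0,0,0]],[[0,0,0],[0,0,0]],[[0,0,0],[0,0,0]],[[0,0,0],[0,0,0]]]' --grip 1 --squeeze 25

```text
time_s: 6.85
eef_pos: [430.1, -304.8, 53.3]
ee_rot: [0.001, 0.669, 0.743, -0.0]
force: [-0.2, -0.8, 6.4]
grip_width: 0.598
```

Run:
```python
from h import *
s=ctrl.sense();print(s["time_s"],s["eef_pos"],s["grip_width"]*85,s["force"],s["wrist_torque"],s["joints"])
snap("side","side3");snap("wrist","wrist3")
im=cv2.imread("pics/side3.png")
cv2.imwrite('pics/side3c.png',cv2.resize(im[190:320,230:370],None,fx=4.5,fy=4.5,interpolation=cv2.INTER_CUBIC))
```

```text
6.85 [ 430.05648249 -304.76345072   53.28432669] 50.8559961288142 [-0.23692013 -0.77943838  6.44941598] [0.05829573 0.0741019  0.007471  ] [-8.39013470e-01  5.27594101e-01  1.69431689e+00  6.51528973e-05
  9.17344209e-01 -2.51450180e+00]
```

View pics/side3c.png

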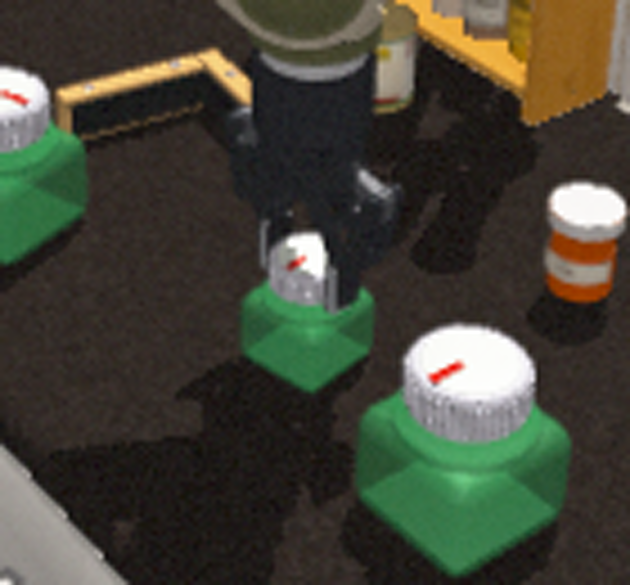

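View pics/wrist3.png

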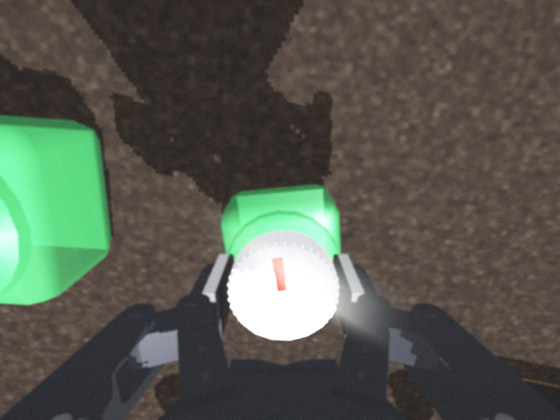

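play_rows --steps '[[[0,0,-0.0008],[0,0,0]],[[0.01,0.0035,0],[0,0,0]],[[0.0195,0.0069,0],[0,0,0]],[[0.0195,0.0069,0],[0,0,0]],[[0.0195,0.0069,0],[0,0,0]],[[0.0195,0.0069,0],[0,0,0]],[[0.0195,0.0069,0],[0,0,0]],[[0.0195,0.0069,0],[0,0,0]],[[0.0195,0.0069,0],[0,0,0]],[[0.0195,0.0069,0],[0,0,0]],[[0.0195,0.0069,0],[0,0,0]],[[0.0195,0.0069,0],[0,0,0]],[[0.0195,0.0069,0],[0,0,0]],[[0.0195,0.0069,0],[0,0,0]],[[0.0195,0.0069,0],[0,0,0]],[[0.0195,0.0069,0],[0,0,0]],[[0.01,0.0035,0],[0,0,0]],[[0.0,0.0,0],[0,0,0]]]'

```text
time_s: 8.75
eef_pos: [484.2, -75.6, 53.3]
ee_rot: [0.0, 0.669, 0.744, 0.001]
force: [1.3, 4.4, 7.9]
grip_width: 0.599
```

Run:
```python
from h import *
s=ctrl.sense();print(s["time_s"],s["eef_pos"],s["grip_width"]*85,s["force"],s["wrist_torque"])
snap("side","side4");snap("wrist","wrist4")
im=cv2.imread("pics/side4.png")
cv2.imwrite('pics/side4c.png',cv2.resize(im[160:270,210:350],None,fx=5,fy=5,interpolation=cv2.INTER_CUBIC))
```

```text
8.75 [484.17802305 -75.57060855  53.26061835] 50.945893890167085 [1.32249427 4.3516821  7.93700157] [ 0.70693926 -0.24358883  0.01366744]
```

View pics/side4c.png

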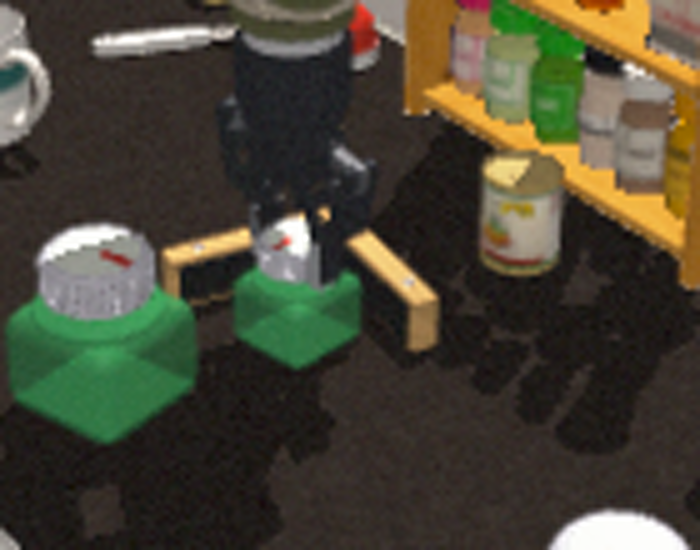

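View pics/wrist4.png

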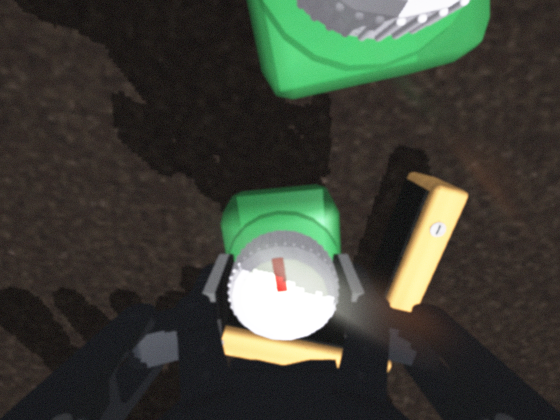

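play_rows --steps '[[[0,0,-0.001],[0,0,0.0]],[[0,0,0],[0,0,0.0]],[[0,0,0],[0,0,0.0]]]'

```text
time_s: 9.15
eef_pos: [483.5, -76.8, 53.4]
ee_rot: [-0.001, 0.669, 0.743, 0.0]
force: [0.5, 3.6, 4.2]
grip_width: 0.601
```

play_rows --steps '[[[0,0,0],[0,0,0.07]],[[0,0,0],[0,0,0.07]],[[0,0,0],[0,0,0.07]],[[0,0,0],[0,0,0.07]],[[0,0,0],[0,0,0.07]],[[0,0,0],[0,0,0.07]],[[0,0,0],[0,0,0.0]]]'

```text
time_s: 9.85
eef_pos: [483.7, -77.5, 53.3]
ee_rot: [-0.0, 0.782, 0.623, -0.0]
force: [-0.3, 0.9, 2.6]
grip_width: 0.6
```

Run:
```python
from h import *
s=ctrl.sense();print(s["time_s"],s["eef_pos"],s["ee_rot"],s["grip_width"]*85,s["force"],s["wrist_torque"])
snap("side","side5");snap("wrist","wrist5")
im=cv2.imread("pics/side5.png")
cv2.imwrite('pics/side5c.png',cv2.resize(im[160:270,210:350],None,fx=5,fy=5,interpolation=cv2.INTER_CUBIC))
```

```text
9.85 [483.6578792  -77.46117921  53.33479911] [-1.79380487e-04  7.82288598e-01  6.22916127e-01 -1.28657311e-04] 51.027953497139166 [-0.304004    0.93374506  2.60822723] [ 0.07963584 -0.06436716 -0.06920079]
```

View pics/side5c.png

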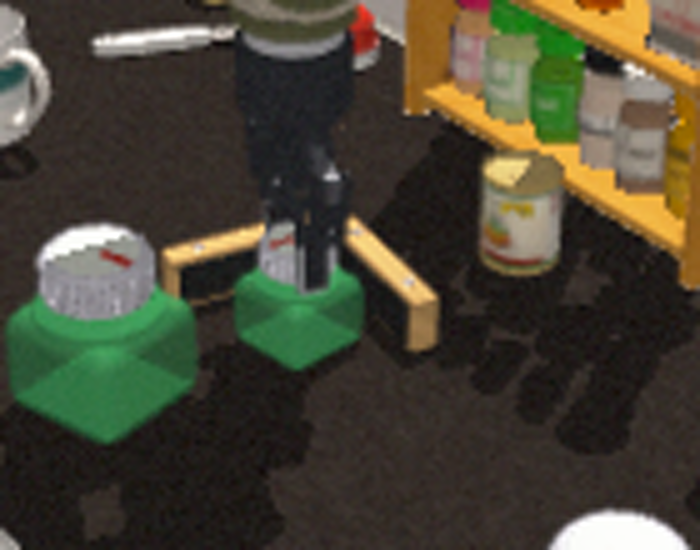

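View pics/wrist5.png

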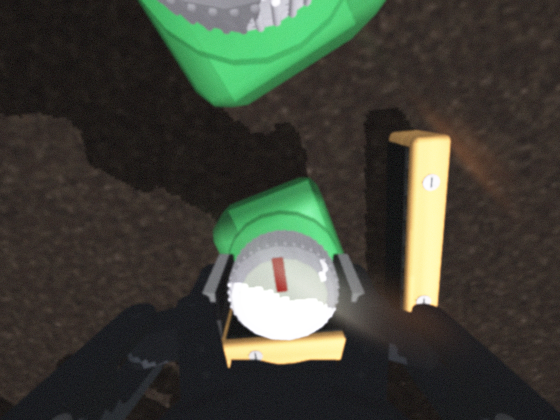

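play_rows --steps '[[[0.0004,0.0041,0],[0,0,0]],[[0.0004,0.0041,0],[0,0,0]],[[0.0004,0.0041,0],[0,0,0]],[[0.0004,0.0041,0],[0,0,0]],[[0.0004,0.0041,0],[0,0,0]],[[0.0036,0.002,0],[0,0,0]],[[0.0036,0.002,0],[0,0,0]],[[0.0036,0.002,0],[0,0,0]]]'

```text
time_s: 10.75
eef_pos: [505.3, -72.4, 53.4]
ee_rot: [-0.0, 0.782, 0.623, -0.0]
force: [-3.3, -1.8, 2.0]
grip_width: 0.603
```

play_rows --steps '[[[0.0036,0.002,0],[0,0,0]],[[0.0036,0.002,0],[0,0,0]],[[0.0036,0.002,0],[0,0,0]],[[0,0,0],[0,0,0]]]'

```text
time_s: 11.15
eef_pos: [511.1, -65.7, 53.5]
ee_rot: [-0.0, 0.782, 0.623, -0.001]
force: [-7.0, -2.5, 4.7]
grip_width: 0.601
```

Run:
```python
from h import *
s=ctrl.sense();print(s["time_s"],s["eef_pos"],s["ee_rot"],s["grip_width"]*85,s["force"],s["wrist_torque"])
snap("side","side6");snap("wrist","wrist6")
im=cv2.imread("pics/side6.png")
cv2.imwrite('pics/side6c.png',cv2.resize(im[160:270,210:350],None,fx=5,fy=5,interpolation=cv2.INTER_CUBIC))
```

```text
11.15 [511.12997413 -65.67925496  53.50381161] [-4.07327892e-04  7.81856620e-01  6.23457618e-01 -8.11655790e-04] 51.05281749445652 [-7.0127193  -2.52050943  4.72294676] [-0.40986237  1.18260007  0.00716833]
```

View pics/side6c.png

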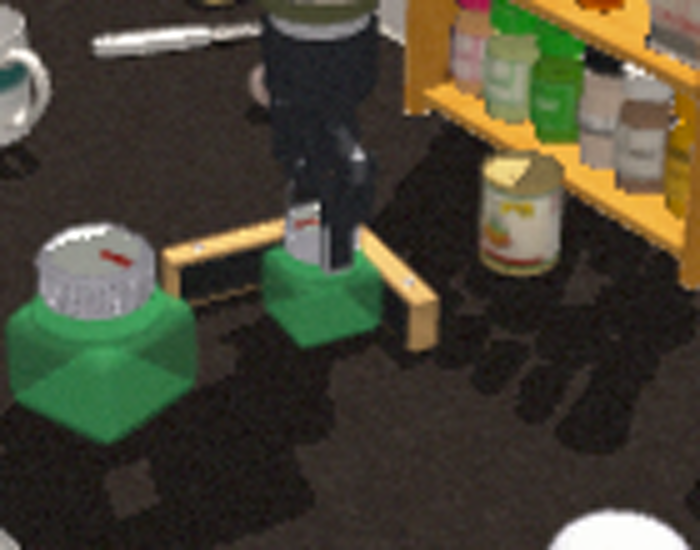

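View pics/wrist6.png

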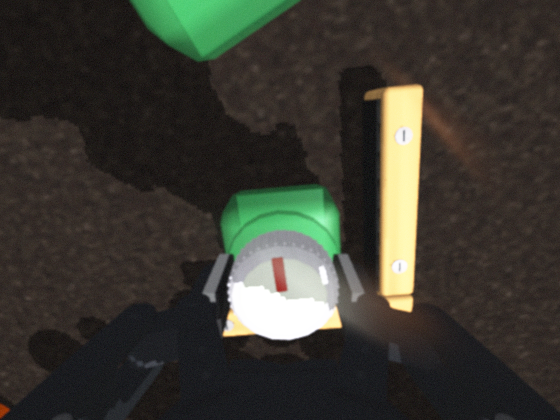

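play_rows --steps '[[[0.004,-0.0004,0],[0,0,0]],[[0.004,-0.0004,0],[0,0,0]],[[0.004,-0.0004,0],[0,0,0]],[[0.004,-0.0004,0],[0,0,0]],[[0.004,-0.0004,0],[0,0,0]],[[0.002,-0.0002,0],[0,0,0]],[[0,0,0],[0,0,0]]]'

```text
time_s: 11.95
eef_pos: [513.2, -49.3, 53.4]
ee_rot: [-0.0, 0.782, 0.623, -0.001]
force: [-6.6, -3.2, 4.2]
grip_width: 0.598
```

play_rows --steps '[[[0.0027,-0.0003,0],[0,0,0]],[[0.0027,-0.0003,0],[0,0,0]]]'

```text
time_s: 12.15
eef_pos: [513.7, -45.6, 53.5]
ee_rot: [-0.0, 0.782, 0.623, -0.001]
force: [-6.6, -4.7, 3.9]
grip_width: 0.597
```

play_rows --steps '[[[0.0027,-0.0003,0],[0,0,0]],[[0.0013,-0.0001,0],[0,0,0]],[[0,0,0],[0,0,0]]]'

```text
time_s: 12.45
eef_pos: [514.0, -43.6, 53.5]
ee_rot: [0.001, 0.782, 0.623, -0.001]
force: [-8.5, -11.5, 2.8]
grip_width: 0.598
```

Run:
```python
from h import *
s=ctrl.sense();print(s["time_s"],s["eef_pos"],s["force"],s["wrist_torque"],s["joints"])
for n in("side","wrist","scene"): snap(n,n+"7")
w=cams.camera_info("wrist")
im=cv2.imread("pics/side7.png")
a=cv2.resize(im[160:250,230:330],None,fx=5,fy=5,interpolation=cv2.INTER_CUBIC)
im=cv2.imread("pics/scene7.png")
b=cv2.resize(im[180:270,220:280],None,fx=5,fy=5,interpolation=cv2.INTER_CUBIC)
cv2.imwrite('pics/c7.png',np.hstack([a,b]))
```

```text
12.45 [514.00674219 -43.58408424  53.50902123] [ -8.47268986 -11.50317878   2.80795242] [-1.91791276  1.34116519 -0.01498993] [-0.31047872  0.50919481  1.72570623 -0.00379657  0.90742854 -1.65456049]
```

View pics/c7.png

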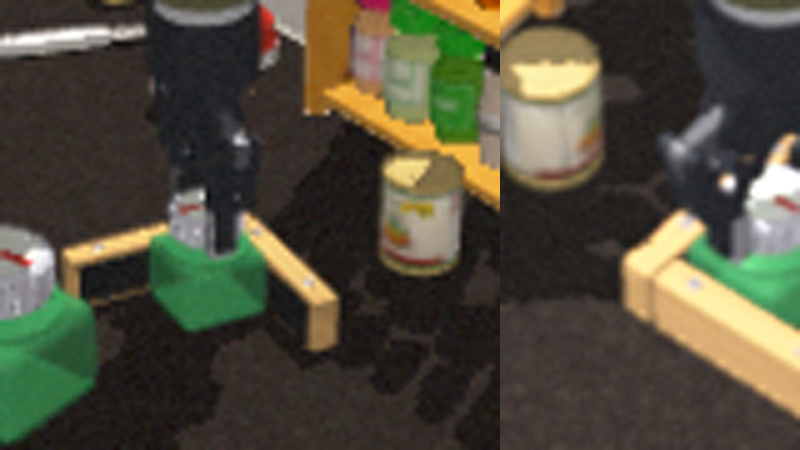

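View pics/wrist7.png

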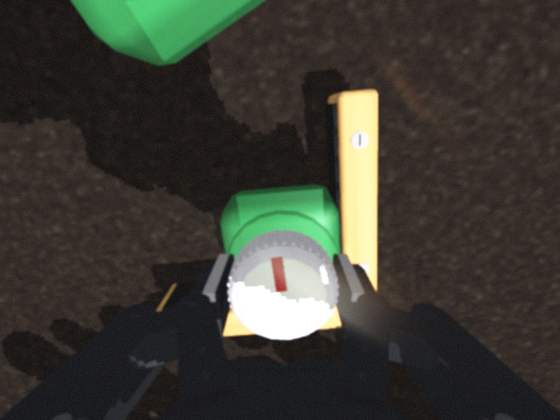

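play_rows --steps '[[[0,0,0.0001],[0,0,0.08]],[[0,0,0.0001],[0,0,0.17]],[[0,0,0.0001],[0,0,0.17]],[[0,0,0.0001],[0,0,0.17]],[[0,0,0.0001],[0,0,0.17]],[[0,0,0.0001],[0,0,0.17]],[[0,0,0.0001],[0,0,0.08]],[[0,0,0],[0,0,0]]]'

```text
time_s: 13.4
eef_pos: [514.3, -43.1, 53.1]
ee_rot: [0.001, 0.962, 0.272, -0.001]
force: [-6.9, -7.8, 3.3]
grip_width: 0.596
```

Run:
```python
from h import *
s=ctrl.sense();print(s["time_s"],s["eef_pos"],s["grip_width"]*85,s["force"],s["wrist_torque"],s["joints"])
snap("wrist","wrist8")
snap("side","side8")
a=cv2.imread("pics/side8.png")[160:250,230:330]
cv2.imwrite("pics/side8c.png",cv2.resize(a,None,fx=5,fy=5,interpolation=cv2.INTER_CUBIC))
```

```text
13.4 [514.32265058 -43.08435943  53.09532458] 50.66215007940793 [-6.93248586 -7.78191987  3.31810594] [-1.26848919  1.11583761 -0.07282178] [-0.31000192  0.50997091  1.72578414 -0.00214573  0.90601733 -0.85947304]
```

View pics/wrist8.png

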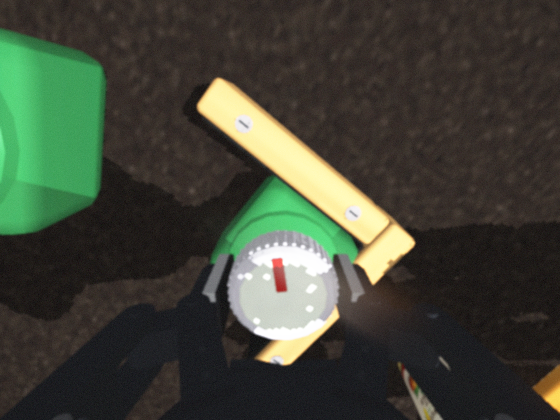

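View pics/side8c.png

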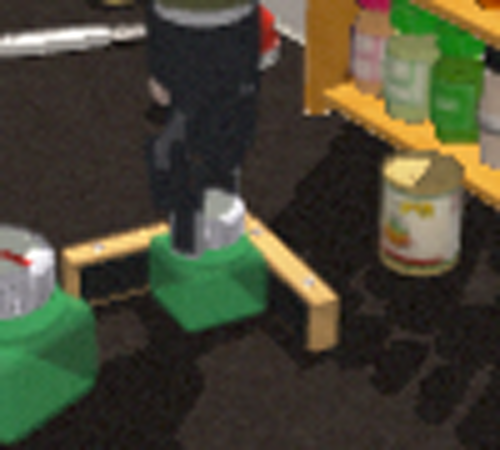

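play_rows --steps '[[[0,0,0.0001],[0,0,0.08]],[[0,0,0.0001],[0,0,0.17]],[[0,0,0.0001],[0,0,0.17]],[[0,0,0.0001],[0,0,0.17]],[[0,0,0.0001],[0,0,0.17]],[[0,0,0.0001],[0,0,0.17]],[[0,0,0.0001],[0,0,0.17]],[[0,0,0.0001],[0,0,0.17]],[[0,0,0.0001],[0,0,0.17]],[[0,0,0.0001],[0,0,0.17]],[[0,0,0.0001],[0,0,0.17]],[[0,0,0.0001],[0,0,0.17]],[[0,0,0.0001],[0,0,0.17]],[[0,0,0.0001],[0,0,0.08]],[[0,0,0],[0,0,0]]]'

```text
time_s: 15.0
eef_pos: [515.5, -43.4, 52.4]
ee_rot: [0.0, 0.832, -0.555, 0.002]
force: [0.1, -7.6, 1.7]
grip_width: 0.596
```

Run:
```python
from h import *
s=ctrl.sense();print(s["time_s"],s["eef_pos"],s["grip_width"]*85,s["force"],s["wrist_torque"],s["joints"])
```

```text
15.0 [515.53705614 -43.3626926   52.35335687] 50.67975113857848 [ 0.06661926 -7.59546015  1.66346034] [-1.26895512  0.14095761 -0.02968231] [-0.30996094  0.51184028  1.72509969 -0.00173018  0.90147253  0.86839469]
```

play_rows --steps '[[[0.0013,-0.0023,0],[0,0,0]],[[0,0,0],[0,0,0.08]],[[0,0,0.0001],[0,0,0.1]],[[0,0,0],[0,0,0.1]],[[0,0,0],[0,0,0.1]],[[0,0,0],[0,0,0.05]],[[0,0,0],[0,0,0]]]'

```text
time_s: 15.7
eef_pos: [515.8, -43.6, 52.0]
ee_rot: [0.001, 0.727, -0.687, -0.0]
force: [-10.3, -10.1, 5.7]
grip_width: 0.6
```

Run:
```python
from h import *
s=ctrl.sense();print(s["time_s"],s["eef_pos"],s["grip_width"]*85,s["force"],s["wrist_torque"],s["joints"])
```

```text
15.7 [515.77321491 -43.61723272  51.9913973 ] 50.98400937496549 [-10.27362025 -10.13179127   5.66069115] [-1.65962013  1.59094683 -0.00575548] [-0.30968562  0.51495792  1.7209059  -0.00326051  0.90707345  1.20614002]
```

play_rows --steps '[[[0,0,0],[0,0,0.06]],[[0,0,0],[0,0,0.06]],[[0,0,0],[0,0,0.06]]]'

```text
time_s: 16.0
eef_pos: [515.8, -43.8, 52.0]
ee_rot: [-0.002, -0.676, 0.737, -0.0]
force: [-10.7, -10.6, 5.3]
grip_width: 0.598
```

Run:
```python
from h import *
s=ctrl.sense();print(s["time_s"],s["eef_pos"],s["force"],s["wrist_torque"],s["joints"])
```

```text
16.0 [515.76287712 -43.75278951  51.9604949 ] [-10.66851005 -10.62738133   5.34759187] [-1.82564311  1.58158159  0.03685179] [-0.3098149   0.51502309  1.72089957 -0.00359407  0.90698432  1.34817327]
```

play_rows --steps '[[[0,0,0],[0,0,0.06]],[[0,0,0],[0,0,0.06]]]'

```text
time_s: 16.2
eef_pos: [515.8, -43.8, 51.9]
ee_rot: [-0.002, -0.641, 0.768, -0.0]
force: [-9.9, -11.9, 5.2]
grip_width: 0.599
```

Run:
```python
from h import *
s=ctrl.sense();print(s["time_s"],s["eef_pos"],s["force"],s["wrist_torque"],s["joints"])
```

```text
16.2 [515.77007148 -43.81898389  51.93243395] [ -9.86780638 -11.88997756   5.18111667] [-1.85458617  1.6155343   0.0376694 ] [-0.30987981  0.51508037  1.72089681 -0.00373412  0.90688028  1.44239675]
```

play_rows --steps '[[[0,0,0],[0,0,0.06]],[[0,0,0],[0,0,0.06]]]'

```text
time_s: 16.4
eef_pos: [515.7, -43.9, 51.9]
ee_rot: [-0.002, -0.604, 0.797, -0.0]
force: [-10.5, -11.4, 5.6]
grip_width: 0.6
```

Run:
```python
from h import *
s=ctrl.sense();print(s["time_s"],s["eef_pos"],s["force"],s["wrist_torque"],s["joints"])
```

```text
16.4 [515.73887073 -43.90688188  51.91243086] [-10.5076153  -11.43283708   5.64414756] [-1.91993407  1.64644137  0.18615313] [-0.30999565  0.51509725  1.72093697 -0.00390716  0.90685094  1.53661329]
```

play_rows --steps '[[[0,0,0],[0,0,0.04]],[[0,0,0],[0,0,0]]]'

```text
time_s: 16.6
eef_pos: [515.8, -44.0, 51.9]
ee_rot: [-0.002, -0.593, 0.806, -0.001]
force: [-9.3, -11.4, 4.9]
grip_width: 0.599
```

Run:
```python
from h import *
s=ctrl.sense();print(s["time_s"],s["eef_pos"],s["force"],s["wrist_torque"],s["joints"])
```

```text
16.6 [515.84800546 -43.99099348  51.91273919] [ -9.26610584 -11.39803299   4.88740916] [-2.01903605  1.50230843  0.58096487] [-0.30985677  0.51518821  1.7207778  -0.0044896   0.90655978  1.56606039]
```

play_rows --steps '[[[0,0,0],[0,0,0.04]],[[0,0,0],[0,0,0]]]'

```text
time_s: 16.8
eef_pos: [516.2, -44.2, 52.1]
ee_rot: [-0.001, -0.58, 0.815, -0.001]
force: [-8.0, -13.1, 4.8]
grip_width: 0.597
```

Run:
```python
from h import *
s=ctrl.sense();print(s["time_s"],s["eef_pos"],s["force"],s["wrist_torque"],s["joints"])
snap("wrist","wrist9")
```

```text
16.8 [516.2479605  -44.2199185   52.05568624] [ -8.0400928  -13.07146783   4.79094713] [-2.17490619  1.27179191  0.66257634] [-0.30995266  0.51517135  1.7203125  -0.00472929  0.90581629  1.59732549]
```

View pics/wrist9.png

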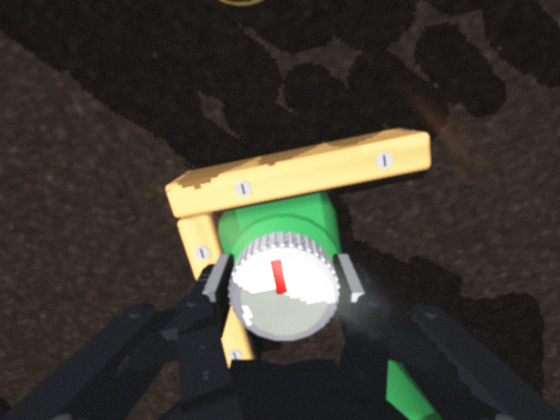

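play_rows --steps '[[[0,0,0],[0,0,-0.05]],[[0,0,-0.0001],[0,0,-0.1]],[[0,0,-0.0001],[0,0,-0.15]],[[0,0,-0.0001],[0,0,-0.15]],[[0,0,-0.0001],[0,0,-0.15]],[[0,0,-0.0001],[0,0,-0.15]],[[0,0,-0.0001],[0,0,-0.15]],[[0,0,-0.0001],[0,0,-0.15]],[[0,0,-0.0001],[0,0,-0.15]],[[0,0,-0.0001],[0,0,-0.15]],[[0,0,-0.0001],[0,0,-0.15]],[[0,0,0],[0,0,-0.15]],[[0,0,0],[0,0,-0.15]],[[0,0,0],[0,0,-0.15]],[[0,0,0],[0,0,-0.12]],[[0,0,0],[0,0,0]],[[0,0,0],[0,0,0]]]'

```text
time_s: 18.55
eef_pos: [515.3, -42.3, 52.6]
ee_rot: [0.0, 0.99, -0.139, -0.002]
force: [-11.3, -2.1, 7.4]
grip_width: 0.602
```

Run:
```python
from h import *
s=ctrl.sense();print(s["time_s"],s["eef_pos"],s["grip_width"]*85,s["force"],s["wrist_torque"],s["joints"],s["dq"])
for n in("side","wrist","scene"): snap(n,n+"10")
im=cv2.imread("pics/side10.png")
a=cv2.resize(im[160:250,230:330],None,fx=5,fy=5,interpolation=cv2.INTER_CUBIC)
im=cv2.imread("pics/scene10.png")
b=cv2.resize(im[180:270,220:280],None,fx=5,fy=5,interpolation=cv2.INTER_CUBIC)
cv2.imwrite('pics/c10.png',np.hstack([a,b]))
```

```text
18.55 [515.31606018 -42.25515036  52.5726606 ] 51.16863543865811 [-11.27391546  -2.08187392   7.41299107] [-0.28931096  1.75260875  0.0740845 ] [-3.08350191e-01  5.13653705e-01  1.72117378e+00 -8.45689613e-04
  9.09997222e-01 -2.83064684e-02] [-0.00011599  0.00088265  0.00142943 -0.00199421 -0.00280385  0.00483676]
```

View pics/c10.png

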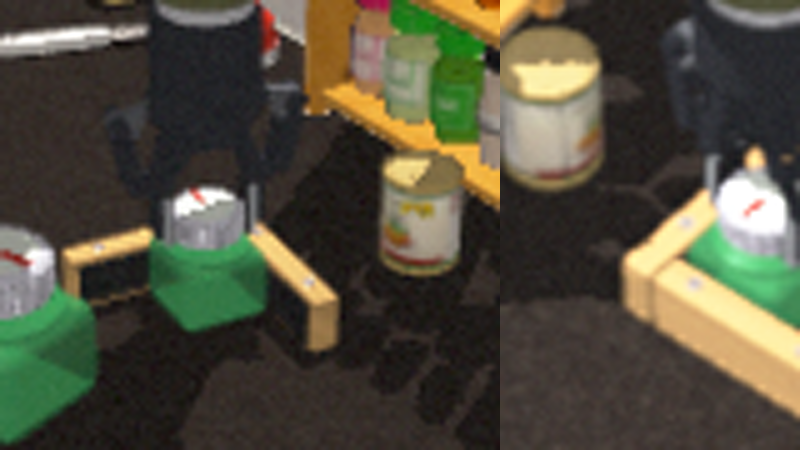

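View pics/wrist10.png

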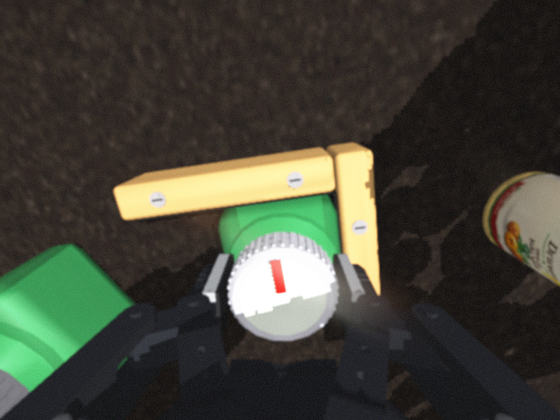

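Run:
```python
from h import *
w=cams.camera_info("wrist")
b=at_z(w,(274,262),80)-at_z(w,(280.5,291),80);f=at_z(w,(325,152),40)-at_z(w,(117,187),40)
print(np.degrees(np.arctan2(b[1],b[0])),np.degrees(np.arctan2(f[1],f[0])))
print(ctrl.finish_job())
```

```text
84.55966796899459 -6.447328695222242
the job is handed in; nothing more can be done
None
```

The job is handed in at about 18.7 s of the 61 s allowed. The jar is in the corner, its cap has been down to the stop and back off a quarter turn, and the fingers still hold it.

- **Jar in the corner:** I gripped the smallest green jar by its cap and slid it along the worktop into the stop. It turned flush against the back fence and then met the left fence. The contact forces and the pictures from all three cameras agreed on this.
- **Cap screwed down:** The cap went clockwise about 3.2 rad, which matches the 3.2 rad I had estimated from the red bar. The wrist torque then rose from under 0.1 to about 0.6 N m, so I took it as bottomed out.
- **Cap backed off:** I turned it back about 1.57 rad from where the stop began. In the last picture the red bar lies at 84.6° and the fence at -6.4°. That puts the cap at about 1.59 rad, inside the 1.2 to 1.94 window.
- **Last checks:** The fingers were closed on the cap at 51 mm with a 25 N grip setting, and the arm was still. I never touched the mug, the fruit tin or the spice jar.

Three things went less cleanly:
- My attempt to turn the jar square while away from the fences only turned the cap about 0.33 rad; the back fence squared the jar instead.
- The sideways push on the left fence fell to about 2 N at the end, although the pictures still show the jar flush.
- The cameras' estimates of the corner position differed by a few millimetres up to about 25 mm, so I relied on contact force there.

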